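# Square a block of cheese into the corner of a wire slicer

## Task

Set the block of cheese up for slicing: lift it off its breadboard onto the marble wire slicer, then gently push it until it lies flush against the long steel fence and its end sits flush against the portion stop. The stop is only lightly clamped, so do not shove it out of its setting. Then lower the raised bow by its black grip until the wire just rests on the cheese, let go, and leave everything else where it is.

Things in the scene. Friction and masses are not known exactly. Their poses are not given: they have to be found in the camera images.
- cheese: pale yellow block of firm cheese, 60 (x) x 130 (y) x 48 (z) mm, about 0.4 kg; origin at the centre of its underside, y along its length, z up. It starts flat on the breadboard (top 12 mm over the worktop, 110 x 170 mm, fixed).
- slicer: wire cheese slicer on rubber feet (does not move): marble board 170 (x) x 300 (y) mm, top 22 mm over the worktop; origin at the centre of its underside, x across the board to the fence on its far side, y along the fence away from the portion stop; near side (-x) and +y end are open. Bow hinge axis: along y through x = 68, z = 71 mm, behind the fence; the wire's plane is y = -55 mm.
- fence: upright steel fence of the slicer (5 mm thick, 44 mm tall over the board, along the whole board; no room for a finger behind a block that touches it); origin on its flat face at board top level, slicer x = 45, y = 45 mm; axes as the slicer's. A flush block has its centre 30 mm from the face.
- stop_face (a point): point at the foot of the portion stop's flat face (upright steel plate 56 mm wide, 42 mm tall, square to the fence, looking to the slicer's +y), at board top level, slicer x = 15 mm: where the middle of the block's end will be. A flush block has its centre 65 mm from it. Axes as the slicer's.
- portion_stop (a joint): setting of the portion stop (m), grows towards the slicer's +y; it starts anywhere from 0 to 0.028 and is held by a lightly tightened screw that slips at about 14 N.
- bow (a joint): angle of the wire bow (rad): 0 when the wire is level 49 mm over the board, which is where it rests on the cheese lying on its 60 mm wide side; grows as the grip swings up. It starts upright at 1.45 to 1.7 and stays where it is left (stiff hinge: about 2 N at the grip).
- bow_grip (a point): point on the axis of the bow's round black grip, 22 mm from its outer end; the grip is 76 mm long, 18 to 20 mm thick, lying along the line from the hinge; the point is 192 mm from the hinge axis. It swings in the plane square to the fence.
- load_spot (a point): a point on the marble board's top, 65 mm from the fence face and 80 mm on the open (+y) side of the wire's plane, where there is room to set the block down with the fingers still round it
- white_bowl: white china bowl with oats, 98 mm wide, 61 mm tall; a bystander, origin at the centre of its underside
- pepper_mill: black-topped pepper mill, 51 mm wide, 177 mm tall; a bystander, origin at the centre of its underside
- kitchen_timer: round red and white kitchen timer, 61 mm wide, 46 mm tall; a bystander, origin at the centre of its underside
- teaspoon: teaspoon, 132 mm long, lying; a bystander, origin at the centre of its underside
- onion: onion, about 75 mm; a bystander, origin at the centre of its underside
- spice_c: spice jar with red cap, 47 mm wide, 97 mm tall; a bystander, origin at the centre of its underside
Not all that is in view belongs to the job. There is more than one size of the cheese; the one meant has the size given above.

How it is judged:
By the outcome, as a careful person would: the job done as asked, in the order asked, and still so for the second after the job is handed in, with the robot touching nothing.
It also fails if it takes over 72 s, if anything falls off the work surface, if the arm or the gripper's body presses on something with over 40 N, if the wrist force passes 120 N, or if a joint passes its speed limit or range.

## Robot

A 6-joint arm with a two-finger parallel gripper is mounted at the origin on a cart in front of the work surface, level with it; the furniture and walls round the work are solid. World frame = base frame: x ahead of the robot, y to its left, z up, the work surface at z = 0. Lengths are in m, angles in degrees, forces in N, time in s.
With the tool pointing down it reaches from about 0.2 to 0.875 m from the base axis. Payload 3.4 kg.
Tool frame: the origin (TCP) lies midway between the tips of the shut fingers; the grasp point (between the pads) lies 19 mm behind it; z points along the fingers, y is the line along which they close (so a half turn about z gives the same grasp; the last joint's range is limited). The gripper opens to 94 mm and grips with 3 to 60 N. Pads are 16 mm wide; open, the fingers measure 119 mm over their backs; the gripper's body (75 mm by 177 mm) begins 78 mm behind the grasp point.
Start: joints at [-79.813, 15.808, 86.224, -0, 77.962, -6.933], TCP at [0.169, -0.55, 0.205] pointing down, gripper open.
Joint ranges: [-165.64, 165.64], [-43.16, 119.46], [12.63, 154.43], [-67.54, 247.53], [6.08, 155.33], [-154.97, 154.97]. Speed limits (degrees/s): [147.25, 147.25, 180, 180, 180, 180].

## Interface

Orientations are given as a 3x3 rotation matrix whose columns are the frame's x, y, z axes.
In Python, from bench import r gives the robot as it stands.
- The arm moves only by the tool servo_tool, never from a script. Its argument "commands" is a list of rows, each a list of 3 entries, a list of its own where there are three numbers: the opening, from 0 (shut) to 1 (fully open), then the shift along the tool's x, y, z in mm, then the turn about the tool's z in degrees. A call has 1 to 8 rows; each row is the pose to reach, as a shift and turn from the pose commanded when the call began, along the tool's axes at that moment; what a row does not reach only later rows make up. A row lasts 1/12 s, in which the tool goes at most 41.7 mm and 7.16 degrees, less where a joint would pass 70% of its speed; a pose out of reach is approached as far as the arm can. A call with a gripper value outside its range is refused whole. The fingers move at their own pace and stop on an object; "force" is the grip in N (left out, the last holds). Time passes only in rows, so rows that repeat a pose let the fingers close. It gives the time, the measured TCP pose, the force, the opening and the grip force at its end, in the units of the state.
- r.sense(): the state, without advancing time (a new reading comes with each control period).
- r.get_image(name): name is "scene" or "top" or "wrist"; returns a dict with "img" (384x512x3 uint8, red, green, blue), "vertical_fov" (degrees; the focal length in pixels is half the picture's height over the tangent of half this angle, whatever the lens; pixels are square), "cx", "cy" (the principal point, pixels), "T" (4x4, takes a point from camera to world coordinates); the wrist camera has in their place "tool_from_camera" (4x4, takes a point from camera to tool coordinates, whose origin is the TCP and whose axes are the flange's). Camera axes: x right, y down, z forward; pixel columns grow to the right and rows downward; lengths in m; the calibration is good to about 2 mm. A picture is of the moment at which its call begins: read the wrist's pose just before it. There is no depth.
- r.sign_off(): hands the job in; it is judged then, once.
The state is a dict: "clock": time; "qpos": joint angles; "joint_velocities": joint speeds; "effort": joint torques, N m; "ee_pos": TCP position; "tool_rot": TCP orientation; "force": force on the tool from outside, world axes, zero at the start; "torque": the same for the moment, N m; "finger_gap": finger opening in m; "grip_force": force on a finger pad.
Only numpy, scipy, OpenCV 4.12 (cv2) and the standard library are available. Lean on these libraries where they do the work, as an engineer would, in place of code of your own. Each camera call takes 0.05 s, during which the arm holds its last target. There are 200 camera calls.

## Working session

There is one attempt and no reset: what is moved stays moved. The work goes in short steps, Python scripts to look and compute and a tool call to move; the robot and the scene stay as the last step left them, time stands still between calls to the robot, and variables do not carry over. Pictures are saved under pics/ and viewed, at most 10 in all, crops included, and the job is handed in when it is done.

Besides the shell and the picture viewer there is one more tool, called after "Call:" as name(argument=value, ...), one argument or row to a line, values as JSON. servo_tool: Moves the arm, as the interface text tells. Its arguments: {"type":"object","properties":{"commands":{"type":"array","items":{"type":"array"}},"force":{"type":"number"}},"required":["commands"]}

```bash
mkdir -p pics; ls; cat > h.py <<'E'
import numpy as np, cv2
from bench import r
def cam(n):
    s=r.sense(); d=r.get_image(n)
    if 'T' in d: T=np.array(d['T'])
    else:
        W=np.eye(4); W[:3,:3]=s['tool_rot']; W[:3,3]=s['ee_pos']; T=W@np.array(d['tool_from_camera'])
    f=192/np.tan(np.radians(d['vertical_fov'])/2)
    return d['img'],dict(T=T,f=f,cx=d['cx'],cy=d['cy'])
def save(n,img,s=1):
    cv2.imwrite(n,cv2.resize(img[:,:,::-1],None,fx=s,fy=s,interpolation=cv2.INTER_CUBIC))
def ray(c,u,v):
    d=c['T'][:3,:3]@np.array([(u-c['cx'])/c['f'],(v-c['cy'])/c['f'],1]); return c['T'][:3,3],d/np.linalg.norm(d)
def atz(c,u,v,z):
    o,d=ray(c,u,v); return o+d*(z-o[2])/d[2]
def proj(c,p):
    q=np.linalg.inv(c['T'])@np.append(p,1); return c['f']*q[:2]/q[2]+[c['cx'],c['cy']]
def tri(*L):
    A=np.zeros((3,3));b=np.zeros(3)
    for c,u,v in L:
        o,d=ray(c,u,v);P=np.eye(3)-np.outer(d,d);A+=P;b+=P@o
    p=np.linalg.solve(A,b);return p,[np.linalg.norm(proj(c,p)-[u,v]) for c,u,v in L]
E
python3 - <<'E'
from h import *
import pickle
s=r.sense();print(s['clock'],s['tool_rot'],s['finger_gap'])
C={}
for n in('scene','top'):
    i,c=cam(n);save(f'pics/{n}0.png',i,1.56);C[n]=(i,c);print(n,c)
pickle.dump(C,open('c0.pkl','wb'))
E
```

```text
pics
0.0 [[ 9.55685688e-01  2.94388767e-01 -3.46039478e-04]
 [ 2.94388921e-01 -9.55684182e-01  1.70515507e-03]
 [ 1.71274043e-04 -1.73146248e-03 -9.99998486e-01]] 0.09394713069220066
scene {'T': array([[-0.27455825, -0.57626498,  0.76976388, -0.56782459],
       [-0.96140713,  0.14975918, -0.23079973,  0.35601511],
       [ 0.0177226 , -0.80342446, -0.59514288,  0.89308936],
       [ 0.        ,  0.        ,  0.        ,  1.        ]]), 'f': np.float64(396.23131238888544), 'cx': 262.589312601897, 'cy': 199.68432440921686}
top {'T': array([[-0.02831794, -0.99703769,  0.07151179,  0.39889579],
       [-0.99955233,  0.02755302, -0.0116605 ,  0.04874781],
       [ 0.00965559, -0.07180998, -0.99737159,  1.72462745],
       [ 0.        ,  0.        ,  0.        ,  1.        ]]), 'f': np.float64(428.060581443228), 'cx': 263.1205462891254, 'cy': 194.32520924390425}
```

View pics/scene0.png

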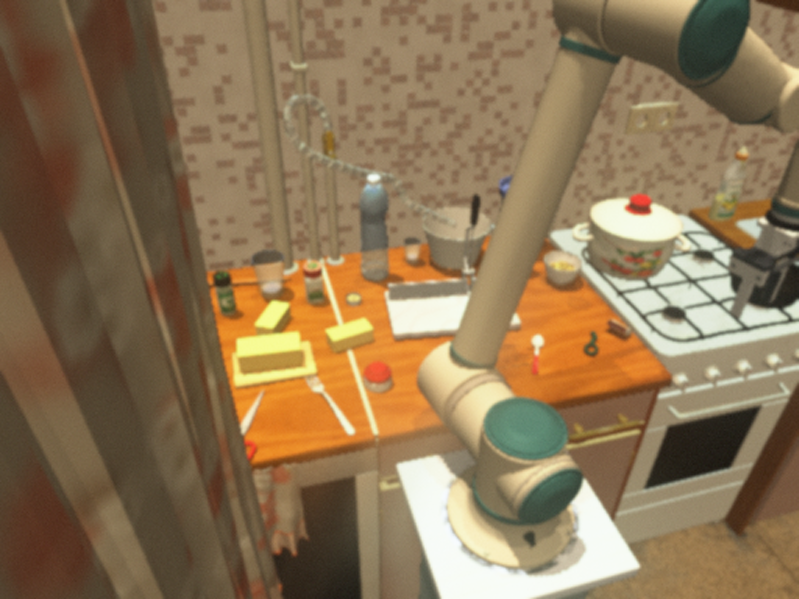

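View pics/top0.png

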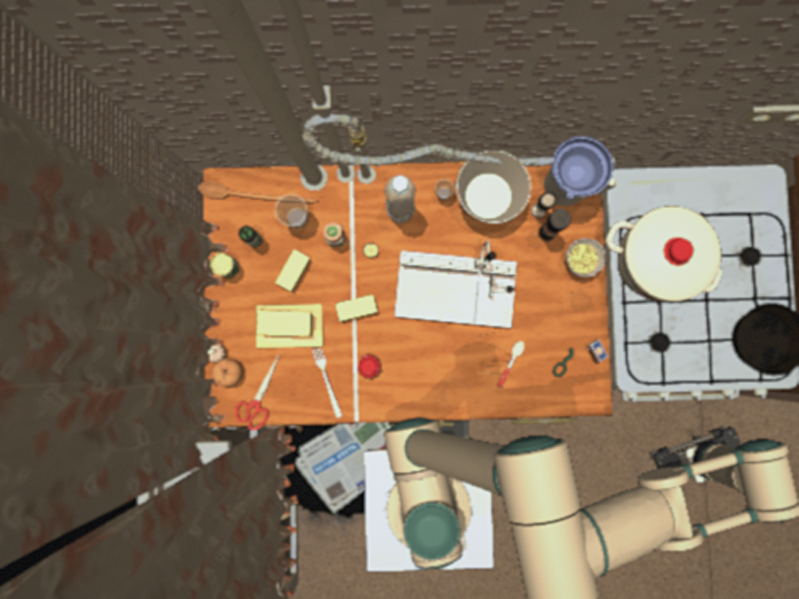

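The scene view shows the large cheese on its breadboard at (270,352) and the slicer at (450,305). In the top view they are at (285,325) and (457,290), with the bow and stop at the right end. I'll enlarge both.

```bash
python3 - <<'E'
from h import *
import pickle
C=pickle.load(open('c0.pkl','rb'))
a=C['top'][0][150:222,155:340]; b=C['scene'][0][170:250,140:340]
a=cv2.resize(a[:,:,::-1],(740,288),interpolation=cv2.INTER_CUBIC); b=cv2.resize(b[:,:,::-1],(760,304),interpolation=cv2.INTER_CUBIC)
o=np.zeros((592,760,3),np.uint8);o[:288,:740]=a;o[288:]=b
cv2.imwrite('pics/crop0.png',o)
E
```

```text
(no output)
```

View pics/crop0.png

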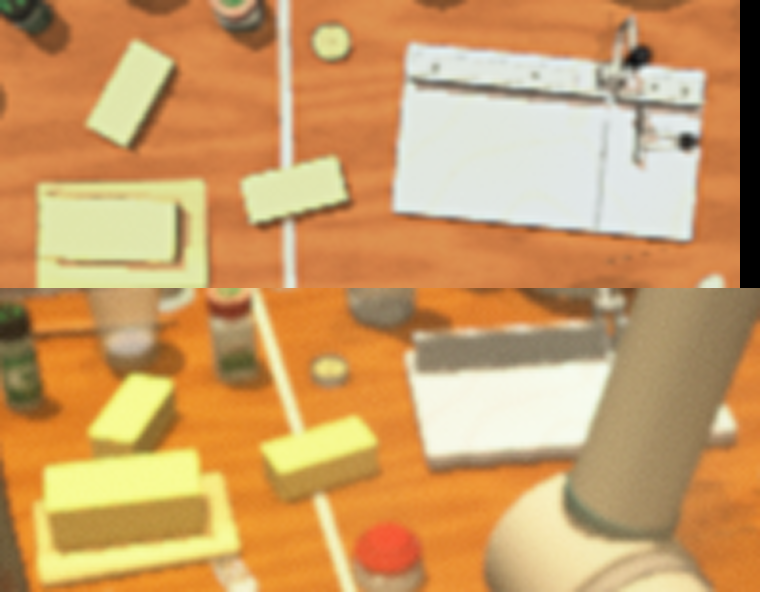

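The crop shows the cheese's top face in top view at (38,197)–(180,263), and the marble's corners at (409,44), (393,211), (691,240), (704,72). The stop plate stands at x≈640 and the bow is upright at about (625,50).

```bash
cat >> h.py <<'E'
def mv(p,R=None):
    s=r.sense(); R0=np.array(s['tool_rot']); return np.round(R0.T@(np.array(p)-s['ee_pos'])*1000,1)
E
python3 - <<'E'
from h import *
import pickle
C=pickle.load(open('c0.pkl','rb'));t=C['top'][1];s=C['scene'][1]
T=lambda p:(155+p[0]/4,150+p[1]/4)
S=lambda p:(140+p[0]/3.8,170+(p[1]-288)/3.8)
print('cheese top z.06')
for p in[(38,197),(180,200),(177,263),(38,260)]:print(atz(t,*T(p),.06).round(4))
for p in[(43,467),(197,451),(208,491),(50,512)]:print('s',atz(s,*S(p),.06).round(4))
print('board z.012')
for p in[(38,183),(207,181),(208,287),(37,288)]:print(atz(t,*T(p),.012).round(4))
print('marble .022')
for p in[(409,44),(393,211),(691,240),(704,72)]:print(atz(t,*T(p),.022).round(4))
print('s',atz(s,*S((430,460)),.022).round(4),atz(s,*S((738,433)),.022).round(4))
print(atz(t,*T((620,200)),.2),atz(t,*T((640,140)),.06))
print(tri((t,*T((38,260))),(s,*S((50,512)))),tri((t,*T((177,263))),(s,*S((208,491)))))
print(tri((t,*T((393,211))),(s,*S((430,460)))))
E
```

```text
cheese top z.06
[0.5097 0.4131 0.06  ]
[0.5029 0.2754 0.06  ]
[0.4418 0.2793 0.06  ]
[0.4485 0.4138 0.06  ]
s [0.5092 0.416  0.06  ]
s [0.4978 0.2839 0.06  ]
s [0.4405 0.2823 0.06  ]
s [0.4468 0.4139 0.06  ]
board z.012
[0.5269 0.4234 0.012 ]
[0.5242 0.2546 0.012 ]
[0.4183 0.2556 0.012 ]
[0.4221 0.4256 0.012 ]
marble .022
[0.6556 0.0486 0.022 ]
[0.4884 0.0691 0.022 ]
[ 0.4513 -0.2267  0.022 ]
[ 0.6193 -0.2464  0.022 ]
s [0.479  0.0754 0.022 ] [ 0.4444 -0.218   0.022 ]
[ 0.48327496 -0.13587419  0.2       ] [ 0.54918536 -0.17451586  0.06      ]
(array([0.44851727, 0.41401993, 0.05858701]), [np.float64(0.01676881210426797), np.float64(0.020581820006232616)]) (array([0.4420907 , 0.28088259, 0.05830418]), [np.float64(0.3415735703864831), np.float64(0.4086361241169709)])
(array([0.48940466, 0.07083396, 0.01285914]), [np.float64(0.4278036012758651), np.float64(0.48350251964943464)])
```

```bash
python3 - <<'E'
from h import *
print(mv([.475,.347,.25]))
E
```

```text
[ 556.  -766.4  -43.9]
```

Call:
servo_tool(
  commands=[
    [1,[556,-766,-45],0],
    [1,[556,-766,-45],0],
    [1,[556,-766,-45],0],
    [1,[556,-766,-45],0],
    [1,[556,-766,-45],0],
    [1,[556,-766,-45],0],
    [1,[556,-766,-45],0],
    [1,[556,-766,-45],0],
  ],
)

```text
clock: 0.77
ee_pos: [0.2767, -0.2323, 0.2211]
tool_rot: [[0.956, 0.293, 0.0], [0.293, -0.956, 0.0], [0.0, -0.0, -1.0]]
force: [1.2, -0.1, 0.0]
finger_gap: 0.094
grip_force: 0.0
```

```bash
python3 - <<'E'
from h import *
print(mv([.475,.347,.25]))
E
```

```text
[ 359.4 -495.7  -28.7]
```

Call:
servo_tool(
  commands=[
    [1,[359,-496,-29],0],
    [1,[359,-496,-29],0],
    [1,[359,-496,-29],0],
    [1,[359,-496,-29],0],
    [1,[359,-496,-29],0],
    [1,[359,-496,-29],0],
    [1,[359,-496,-29],-70],
    [1,[359,-496,-29],-70],
  ],
)

```text
clock: 1.43
ee_pos: [0.3838, 0.083, 0.2371]
tool_rot: [[0.85, 0.527, 0.0], [0.527, -0.85, -0.0], [0.0, 0.001, -1.0]]
force: [-0.6, -0.8, 0.4]
finger_gap: 0.094
grip_force: 0.0
```

```bash
python3 - <<'E'
from h import *
print(mv([.475,.347,.25]),r.sense()['qpos'])
E
```

```text
[ 216.7 -176.2  -13. ] [ 2.04455544e+00 -1.43156001e+00  1.02319320e+02 -2.28311764e-02
  7.90933875e+01  6.02320846e+01]
```

Call:
servo_tool(
  commands=[
    [1,[217,-176,-13],-55],
    [1,[217,-176,-13],-55],
    [1,[217,-176,-13],-55],
    [1,[217,-176,-13],-55],
    [1,[217,-176,-13],-55],
    [1,[217,-176,-13],-55],
    [1,[217,-176,-13],-55],
    [1,[217,-176,-13],-55],
  ],
)

```text
clock: 2.1
ee_pos: [0.4789, 0.3497, 0.2486]
tool_rot: [[0.053, 0.999, 0.0], [0.999, -0.053, 0.003], [0.003, -0.0, -1.0]]
force: [-0.4, 0.4, -0.2]
finger_gap: 0.0939
grip_force: 0.0
```

```bash
python3 - <<'E'
from h import *
import pickle
W,w=cam('wrist');S,s=cam('scene')
pickle.dump((W,w,S,s),open('c1.pkl','wb'))
b=S[165:265,230:345]
o=np.zeros((600,800,3),np.uint8)
o[:384,:512]=W[:,:,::-1]
o[384:600,:]=0
b=cv2.resize(b[:,:,::-1],None,fx=2.15,fy=2.15,interpolation=cv2.INTER_CUBIC);o[385:385+b.shape[0],:b.shape[1]]=b
cv2.imwrite('pics/w1.png',o);print(r.sense()['ee_pos'],r.sense()['tool_rot'],w)
E
```

```text
[0.47710951 0.34522611 0.2487426 ] [[ 0.06025398  0.99818127 -0.00189862]
 [ 0.99818199 -0.06025662 -0.00136419]
 [-0.00147612 -0.00181297 -0.99999727]] {'T': array([[ 9.98561421e-01, -5.14905260e-02, -1.49604377e-02,
         4.83453502e-01],
       [-5.36172807e-02, -9.61595403e-01, -2.69182965e-01,
         4.28791060e-01],
       [-5.25515635e-04,  2.69597862e-01, -9.62972853e-01,
         4.27742331e-01],
       [ 0.00000000e+00,  0.00000000e+00,  0.00000000e+00,
         1.00000000e+00]]), 'f': np.float64(315.2575468259059), 'cx': 253.2564223768774, 'cy': 196.8021680313921}
```

View pics/w1.png

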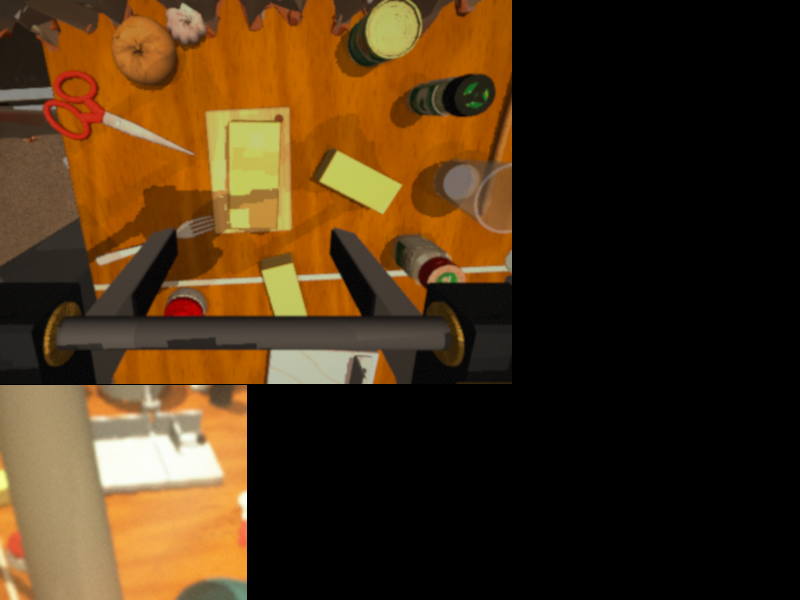

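Wrist view: cheese top corners at (230,121), (280,122), (277,230), (228,229). The scene crop shows the slicer with the stop plate at (185,432).

```bash
python3 - <<'E'
from h import *
import pickle
W,w,S,s=pickle.load(open('c1.pkl','rb'))
C=pickle.load(open('c0.pkl','rb'));t=C['top'][1];s0=C['scene'][1]
wp=[(230,121),(280,122),(277,230),(228,229)]
tp=[(38,260),(38,197),(180,200),(177,263)]
sp=[(50,512),(43,467),(197,451),(208,491)]
P=[atz(w,*p,.06) for p in wp];print(np.round(P,4),np.mean(P,0))
Q=[tri((w,*a),(t,155+b[0]/4,150+b[1]/4),(s0,140+c[0]/3.8,170+(c[1]-288)/3.8)) for a,b,c in zip(wp,tp,sp)]
for q in Q:print(q[0].round(4),np.round(q[1],1))
c=np.mean([q[0] for q in Q],0);print(c)
ss=r.sense();print(mv([c[0],c[1],.055]),ss['ee_pos'],ss['tool_rot'])
E
```

```text
[[0.4562 0.4166 0.06  ]
 [0.5128 0.4125 0.06  ]
 [0.505  0.2814 0.06  ]
 [0.4441 0.286  0.06  ]] [0.47951383 0.34914529 0.06      ]
[0.4524 0.4152 0.0546] [3.1 1.  0.4]
[0.5113 0.414  0.0585] [2.  0.4 0.7]
[0.5046 0.2796 0.054 ] [0.7 0.9 1.1]
[0.4432 0.282  0.0558] [1.8 0.6 0.5]
[0.47787147 0.34770409 0.05571617]
[  2.8   1.  193.7] [0.47710951 0.34522611 0.2487426 ] [[ 0.06025398  0.99818127 -0.00189862]
 [ 0.99818199 -0.06025662 -0.00136419]
 [-0.00147612 -0.00181297 -0.99999727]]
```

Call:
servo_tool(
  commands=[
    [1,[2.5,1,42],0],
    [1,[2.5,1,84],0],
    [1,[2.5,1,125],0],
    [1,[2.5,1,166],0],
    [1,[2.5,1,200],0],
    [1,[2.5,1,220],0],
    [1,[2.5,1,225],0],
    [1,[2.5,1,225],0],
  ],
  force=15,
)

```text
clock: 2.87
ee_pos: [0.4772, 0.345, 0.0237]
tool_rot: [[0.064, 0.998, -0.003], [0.998, -0.064, -0.002], [-0.002, -0.003, -1.0]]
force: [-0.1, -1.5, 1.5]
finger_gap: 0.0938
grip_force: 0.0
```

Call:
servo_tool(
  commands=[
    [0.3,[0,0,0],0],
    [0.3,[0,0,0],0],
    [0.3,[0,0,0],0],
    [0.3,[0,0,0],0],
    [0.3,[0,0,0],0],
    [0.3,[0,0,0],0],
  ],
  force=15,
)

```text
clock: 3.37
ee_pos: [0.479, 0.3468, 0.0259]
tool_rot: [[0.062, 0.998, 0.001], [0.998, -0.062, 0.001], [0.001, 0.001, -1.0]]
force: [-0.8, 0.0, 2.3]
finger_gap: 0.0603
grip_force: 15.0
```

Call:
servo_tool(
  commands=[
    [0.3,[0,0,-20],0],
    [0.3,[0,0,-60],0],
    [0.3,[0,0,-100],0],
    [0.3,[-30,0,-130],0],
    [0.3,[-70,0,-160],0],
    [0.3,[-110,0,-180],0],
    [0.3,[-150,0,-180],0],
    [0.3,[-190,0,-180],3.7],
  ],
)

```text
clock: 4.03
ee_pos: [0.4672, 0.1633, 0.2063]
tool_rot: [[0.126, 0.992, 0.003], [0.992, -0.126, 0.0], [0.001, 0.003, -1.0]]
force: [1.0, -0.5, -3.7]
finger_gap: 0.0601
grip_force: 15.0
```

Call:
servo_tool(
  commands=[
    [0.3,[-41,0,0],0],
    [0.3,[-80,5,0],0],
    [0.3,[-110,10,0],0],
    [0.3,[-120,10,0],0],
    [0.3,[-120,10,0],0],
  ],
)

```text
clock: 4.45
ee_pos: [0.461, 0.0419, 0.2043]
tool_rot: [[0.13, 0.991, -0.002], [0.991, -0.13, -0.001], [-0.001, -0.002, -1.0]]
force: [0.3, 1.5, -4.0]
finger_gap: 0.0595
grip_force: 15.0
```

```bash
python3 - <<'E'
from h import *
import pickle
s=r.sense();print(s)
W,w=cam('wrist');S,sc=cam('scene');T,t=cam('top')
pickle.dump((W,w,S,sc,T,t),open('c2.pkl','wb'))
save('pics/w2.png',W,1.56)
b=cv2.resize(S[165:265,230:345],None,fx=3.4,fy=3.4,interpolation=cv2.INTER_CUBIC);a=cv2.resize(T[150:225,245:345],None,fx=4,fy=4,interpolation=cv2.INTER_CUBIC)
o=np.zeros((340,800,3),np.uint8);o[:,:391]=b[:340];o[:300,400:]=a;cv2.imwrite('pics/st2.png',o[:,:,::-1])
E
```

```text
{'clock': 4.45, 'qpos': array([-3.38240870e+00,  6.17014905e+00,  9.89636956e+01, -5.73426513e-02,
        7.49704716e+01,  4.11420902e+00]), 'joint_velocities': array([ 3.14628355e+00,  3.32862916e-01, -5.64328588e-01,  3.20733018e+00,
        1.02089677e-03,  1.91151705e+00]), 'effort': array([-1.20298974e+00, -3.19596505e+01, -2.49883586e+01, -2.26841709e-01,
       -2.80649361e-02, -1.83204249e-01]), 'ee_pos': array([0.46097217, 0.04189839, 0.20427421]), 'tool_rot': array([[ 1.30208452e-01,  9.91484869e-01, -1.87439174e-03],
       [ 9.91486037e-01, -1.30210226e-01, -8.57487086e-04],
       [-1.09425044e-03, -1.74678117e-03, -9.99997876e-01]]), 'force': array([ 0.34391841,  1.48341634, -4.0250805 ]), 'torque': array([-0.00243472, -0.07936849,  0.02053568]), 'grip_force': 14.991059303283691, 'finger_gap': 0.059515659978041535}
```

View pics/w2.png

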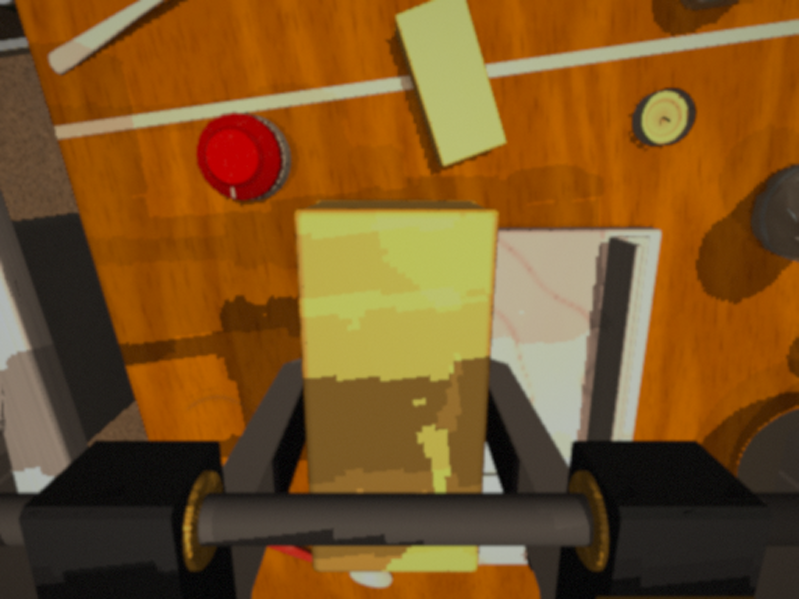

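View pics/st2.png

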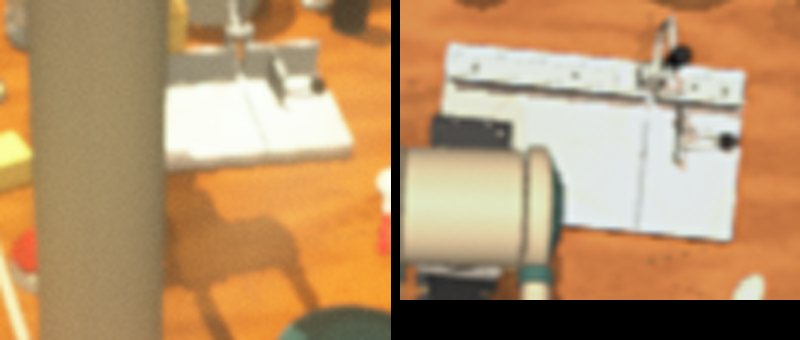

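Wrist view: marble's far-left corner is at (660,230), and the fence face's foot runs (608,240)–(584,465). The top crop shows the stop plate from (680,100) to (680,165), the wire groove at (638,225) and the black grip near (680,55).

```bash
python3 - <<'E'
from h import *
import pickle
W,w,S,sc,T,t=pickle.load(open('c2.pkl','rb'))
k=800/512
k=799/512
c=atz(w,660/k,230/k,.022);f1=atz(w,608/k,240/k,.022);f2=atz(w,584/k,465/k,.022);e2=atz(w,500/k,229/k,.022)
print('corner',c,'fence',f1,f2,'edge',e2, 'fence yaw',np.degrees(np.arctan2(f1[0]-f2[0],f1[1]-f2[1])))
C=pickle.load(open('c0.pkl','rb'));t=C['top'][1]
Tm=lambda p,z:atz(t,155+p[0]/4,150+p[1]/4,z)
cr=[Tm(p,.022)[:2] for p in[(409,44),(393,211),(691,240),(704,72)]]
# fit
from scipy.optimize import least_squares
L=np.array([(85,150),(-85,150),(-85,-150),(85,-150)])/1e3
def pose(q,l): a=q[2];return q[:2]+l@np.array([[np.cos(a),np.sin(a)],[-np.sin(a),np.cos(a)]])
res=lambda q:np.concatenate([(pose(q,L)-cr).ravel(),(pose(q,L[0])-c[:2])*1.5, [1.5*(np.array([np.cos(q[2]),np.sin(q[2])])@(f[:2]-q[:2])-.045) for f in (f1,f2)]])
q=least_squares(res,[.5537,-.089,-.125]);print(q.x,np.degrees(q.x[2]),np.round(q.fun*1e3,1))
q=q.x;np.save('q.npy',q)
inv=lambda p:(np.array(p)[:2]-q[:2])@np.array([[np.cos(q[2]),-np.sin(q[2])],[np.sin(q[2]),np.cos(q[2])]])
print('groove',inv(Tm((603,110),.022)),inv(Tm((598,230),.022)),'stop',inv(Tm((640,105),.064)),inv(Tm((640,162),.064)),inv(Tm((640,162),.022)))
for x in ((-.02,.025),):
    p=pose(q,np.array(x));print('load',p,mv([p[0],p[1],.15]))
E
cat >> h.py <<'E'
def s2w(l):
    q=np.load('q.npy');a=q[2];return q[:2]+np.array(l)@np.array([[np.cos(a),np.sin(a)],[-np.sin(a),np.cos(a)]])
def w2s(p):
    q=np.load('q.npy');a=q[2];return (np.array(p)[:2]-q[:2])@np.array([[np.cos(a),-np.sin(a)],[np.sin(a),np.cos(a)]])
E
```

```text
corner [0.65698725 0.05216287 0.022     ] fence [0.61930388 0.04977526 0.022     ] [ 0.59668188 -0.13776769  0.022     ] edge [0.5413538  0.06817748 0.022     ] fence yaw 6.877961140743432
[ 0.55535469 -0.08818901 -0.12065901] -6.913251801148385 [ 2.2  1.9  0.6  1.9  1.6 -0.1  2.4 -0.9  1.2 -2.5  2.8  3. ]
groove [ 0.03487883 -0.05165618] [-0.08529144 -0.0569151 ] stop [ 0.03804564 -0.08308591] [-0.01760371 -0.0877503 ] [-0.01370373 -0.09293152]
load [ 0.53850926 -0.06096345] [-95.7  89.7  54.3]
```

Call:
servo_tool(
  commands=[
    [0.3,[-28,26,10],0],
    [0.3,[-56,53,20],0],
    [0.3,[-84,80,35],0],
    [0.3,[-95,90,70],0],
    [0.3,[-95,90,105],0],
    [0.3,[-95,90,140],0],
    [0.3,[-95,90,160],0],
    [0.3,[-95,90,160],0],
  ],
)

```text
clock: 5.27
ee_pos: [0.5353, -0.0587, 0.0399]
tool_rot: [[0.124, 0.992, -0.011], [0.992, -0.124, 0.003], [0.002, -0.011, -1.0]]
force: [-1.3, 0.4, -4.6]
finger_gap: 0.06
grip_force: 15.0
```

Call:
servo_tool(
  commands=[
    [0.3,[0,0,3],0],
    [0.3,[0,0,6],0],
    [0.3,[0,0,8],0],
    [0.3,[0,0,8],0],
    [0.3,[0,0,8],0],
  ],
)

```text
clock: 5.68
ee_pos: [0.5401, -0.0615, 0.0382]
tool_rot: [[0.126, 0.992, 0.002], [0.992, -0.126, -0.001], [-0.0, 0.003, -1.0]]
force: [-0.2, -0.4, -4.5]
finger_gap: 0.0599
grip_force: 15.0
```

```bash
python3 - <<'E'
from h import *
s=r.sense();print(s['clock'],s['ee_pos'],s['force'],w2s(s['ee_pos']))
E
```

```text
5.6833 [ 0.54011692 -0.06145692  0.03815458] [-0.20822293 -0.37527724 -4.53322104] [-0.01834464  0.02470362]
```

Call:
servo_tool(
  commands=[
    [0.3,[0,0,1],0],
    [0.3,[0,0,1.5],0],
    [0.3,[0,0,2],0],
    [0.3,[0,0,2],0],
  ],
)

```text
clock: 6.02
ee_pos: [0.5396, -0.0616, 0.0359]
tool_rot: [[0.127, 0.992, 0.001], [0.992, -0.127, -0.0], [-0.0, 0.001, -1.0]]
force: [-1.7, 1.1, 3.9]
finger_gap: 0.0599
grip_force: 15.0
```

Call:
servo_tool(
  commands=[
    [0.3,[0,0,0.7],0],
    [0.3,[0,0,0.7],0],
    [0.3,[0,0,0.7],0],
  ],
)

```text
clock: 6.27
ee_pos: [0.5397, -0.0615, 0.0359]
tool_rot: [[0.126, 0.992, 0.001], [0.992, -0.126, -0.0], [-0.0, 0.001, -1.0]]
force: [-2.6, 0.8, 8.5]
finger_gap: 0.0598
grip_force: 15.0
```

Call:
servo_tool(
  commands=[
    [0.8,[0,0,0],0],
    [0.8,[0,0,0],0],
    [0.8,[0,0,0],0],
    [0.8,[0,0,-20],0],
    [0.8,[0,0,-60],0],
    [0.8,[0,0,-100],0],
    [0.8,[0,0,-125],-7],
    [0.8,[0,0,-125],-14],
  ],
)

```text
clock: 6.93
ee_pos: [0.5434, -0.0625, 0.1653]
tool_rot: [[-0.123, 0.992, 0.012], [0.992, 0.123, -0.003], [-0.004, 0.011, -1.0]]
force: [0.7, -0.8, -1.4]
finger_gap: 0.0752
grip_force: 0.0
```

```bash
python3 - <<'E'
from h import *
p=s2w((-.075,.035));print(mv([p[0],p[1],.16]));s=r.sense();print(w2s(s['ee_pos']),s['force'],s['tool_rot'])
E
```

```text
[ 25.1 -55.7   4.5]
[-0.01495913  0.0240816 ] [ 0.6641348  -0.78892065 -1.39700503] [[-0.12315471  0.99231628  0.01188776]
 [ 0.99237769  0.12319789 -0.00296818]
 [-0.00440992  0.0114316  -0.99992493]]
```

Call:
servo_tool(
  commands=[
    [1,[25,-35,0],-7],
    [1,[25,-56,0],-14],
    [1,[25,-56,0],-21],
    [1,[25,-56,0],-28],
    [1,[25,-56,0],-35],
    [1,[25,-56,0],-42],
    [1,[25,-56,0],-49],
    [1,[25,-56,0],-56],
  ],
)

```text
clock: 7.6
ee_pos: [0.4807, -0.0433, 0.1591]
tool_rot: [[-0.892, 0.453, 0.0], [0.453, 0.892, -0.0], [-0.0, -0.0, -1.0]]
force: [-0.3, 0.6, 0.1]
finger_gap: 0.0937
grip_force: 0.0
```

Call:
servo_tool(
  commands=[
    [1,[0,0,0],-7],
    [1,[0,0,0],-14],
    [1,[0,0,0],-20],
    [1,[0,0,0],-20],
    [1,[0,0,0],-20],
  ],
)

```text
clock: 8.02
ee_pos: [0.4807, -0.0433, 0.1591]
tool_rot: [[-0.992, 0.129, -0.0], [0.129, 0.992, -0.0], [0.0, -0.0, -1.0]]
force: [-0.1, 0.5, 0.4]
finger_gap: 0.094
grip_force: 0.0
```

```bash
python3 - <<'E'
from h import *
import pickle
s=r.sense();R=s['tool_rot'];print(w2s(s['ee_pos']),s['ee_pos'],s['force'],np.degrees(np.arctan2(R[1][1],R[0][1])),s['qpos'][5])
W,w=cam('wrist');T,t=cam('top');S,sc=cam('scene')
pickle.dump((W,w,T,t,S,sc),open('c3.pkl','wb'))
save('pics/w3.png',W,1.56)
E
```

```text
[-0.07948964  0.03560932] [ 0.48072914 -0.0432707   0.15906848] [-0.09211788  0.51035535  0.43894   ] 82.58510989715168 -95.99038437563229
```

View pics/w3.png

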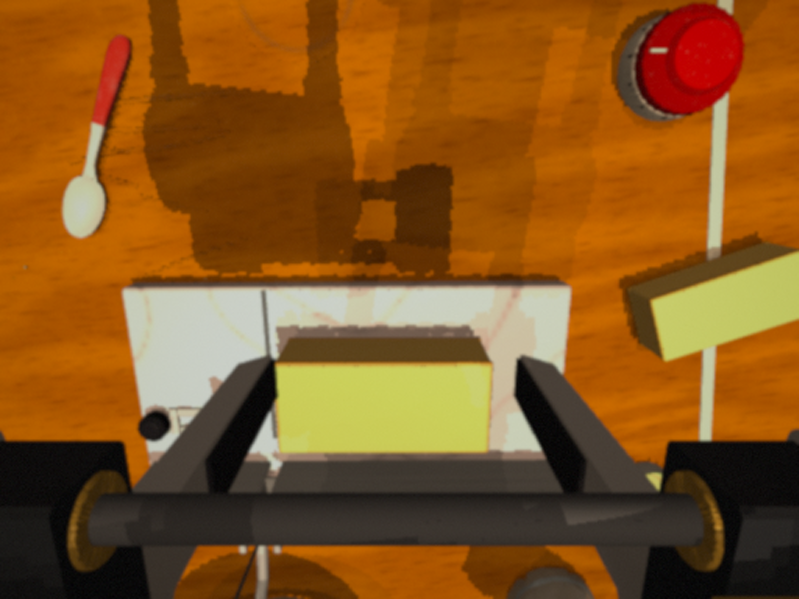

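Wrist view: marble's near corners are at (124,288) and (571,286). The cheese's top near edge runs (279,363)–(488,362) and its far edge (277,452)–(491,452). The groove is at x≈265.

```bash
python3 - <<'E'
from h import *
import pickle
W,w,T,t,S,sc=pickle.load(open('c3.pkl','rb'))
k=799/512
A=lambda u,v,z:atz(w,u/k,v/k,z)
for u,v,z in[(124,288,.022),(571,286,.022),(264,290,.022),(279,363,.07),(488,362,.07),(491,452,.07),(277,452,.07)]:
    p=A(u,v,z);print(np.round(w2s(p)*1e3,1))
E
```

```text
[ -84.1 -143.2]
[-82.6 151.8]
[-81.8 -50.8]
[-49.5 -32.4]
[-48.9  89.8]
[10.7 94.1]
[  9.4 -38. ]
```

Call:
servo_tool(
  commands=[
    [1,[0,-8,40],0],
    [1,[0,-8,80],0],
    [1,[0,-8,110],0],
    [1,[0,-8,123],0],
    [1,[-8,-8,123],0],
    [1,[-14,-8,123],0],
    [1,[-18,-8,123],0],
    [1,[-22,-8,123],0],
  ],
)

```text
clock: 8.83
ee_pos: [0.5024, -0.0542, 0.0375]
tool_rot: [[-0.992, 0.126, 0.0], [0.126, 0.992, -0.001], [-0.0, -0.001, -1.0]]
force: [-6.0, 0.2, 4.2]
finger_gap: 0.094
grip_force: 2.7
```

Call:
servo_tool(
  commands=[
    [1,[-3,0,0],0],
    [1,[-6,0,0],0],
    [1,[-9,0,0],0],
    [1,[-12,0,0],0],
    [1,[-15,0,0],0],
    [1,[-18,0,0],0],
    [1,[-21,0,0],0],
    [1,[-24,0,0],0],
  ],
)

```text
clock: 9.5
ee_pos: [0.5238, -0.0566, 0.0371]
tool_rot: [[-0.992, 0.126, -0.003], [0.126, 0.992, 0.0], [0.003, -0.0, -1.0]]
force: [-6.4, 1.0, 4.7]
finger_gap: 0.0935
grip_force: 2.9
```

```bash
python3 - <<'E'
from h import *
s=r.sense();print(w2s(s['ee_pos']),s['ee_pos'],s['force'],s['torque'])
E
```

```text
[-0.03509662  0.02754769] [ 0.52382906 -0.05661715  0.03705603] [-6.38313128  1.00387159  4.74256682] [ 0.14568063  0.82015772 -0.02880847]
```

Call:
servo_tool(
  commands=[
    [1,[-2,0,0],0],
    [1,[-4,0,0],0],
    [1,[-6,0,0],0],
    [1,[-8,0,0],0],
    [1,[-9,0,0],0],
    [1,[-10,0,0],0],
  ],
)

```text
clock: 10.0
ee_pos: [0.5341, -0.058, 0.0369]
tool_rot: [[-0.992, 0.126, -0.002], [0.126, 0.992, 0.0], [0.002, -0.0, -1.0]]
force: [-5.7, 0.0, 4.7]
finger_gap: 0.0943
grip_force: 2.9
```

Call:
servo_tool(
  commands=[
    [1,[-1,0,0],0],
    [1,[-2,0,0],0],
    [1,[-2,0,0],0],
  ],
)

```text
clock: 10.25
ee_pos: [0.5353, -0.0581, 0.0368]
tool_rot: [[-0.992, 0.126, -0.004], [0.126, 0.992, 0.0], [0.004, -0.0, -1.0]]
force: [-6.2, 0.8, 5.5]
finger_gap: 0.0942
grip_force: 3.4
```

Call:
servo_tool(
  commands=[
    [1,[-1,0,0],0],
    [1,[-1,0,0],0],
  ],
)

```text
clock: 10.42
ee_pos: [0.5352, -0.0581, 0.0367]
tool_rot: [[-0.992, 0.126, -0.006], [0.126, 0.992, 0.001], [0.006, -0.0, -1.0]]
force: [-8.3, 0.7, 7.0]
finger_gap: 0.094
grip_force: 4.2
```

Call:
servo_tool(
  commands=[
    [1,[-1,0,0],0],
    [1,[-2,0,0],0],
    [1,[-2,0,0],0],
  ],
)

```text
clock: 10.67
ee_pos: [0.5352, -0.0581, 0.0367]
tool_rot: [[-0.992, 0.126, -0.01], [0.126, 0.992, 0.001], [0.01, -0.0, -1.0]]
force: [-12.7, 0.2, 10.4]
finger_gap: 0.0942
grip_force: 6.0
```

Call:
servo_tool(
  commands=[
    [1,[6,0,0],0],
    [1,[20,0,-10],0],
    [0,[30,10,-50],0],
    [0,[30,40,-90],0],
    [0,[20,80,-95],0],
    [0,[0,115,-95],0],
    [0,[-25,115,-95],0],
    [0,[-39,115,-95],0],
  ],
)

```text
clock: 11.33
ee_pos: [0.5986, 0.0528, 0.1331]
tool_rot: [[-0.992, 0.123, 0.009], [0.123, 0.992, 0.001], [-0.009, 0.002, -1.0]]
force: [0.4, -0.9, 0.7]
finger_gap: 0.0577
grip_force: 0.0
```

```bash
python3 - <<'E'
from h import *
import pickle
s=r.sense();print(w2s(s['ee_pos']),s['ee_pos'],s['force'],s['finger_gap'])
W,w=cam('wrist');T,t=cam('top');S,sc=cam('scene')
pickle.dump((W,w,T,t,S,sc),open('c4.pkl','wb'))
save('pics/w4.png',W,1.56)
E
```

```text
[0.02590853 0.14520956] [0.59855322 0.05284629 0.13313492] [ 0.39578894 -0.8869952   0.74736926] 0.05767677088686288
```

View pics/w4.png

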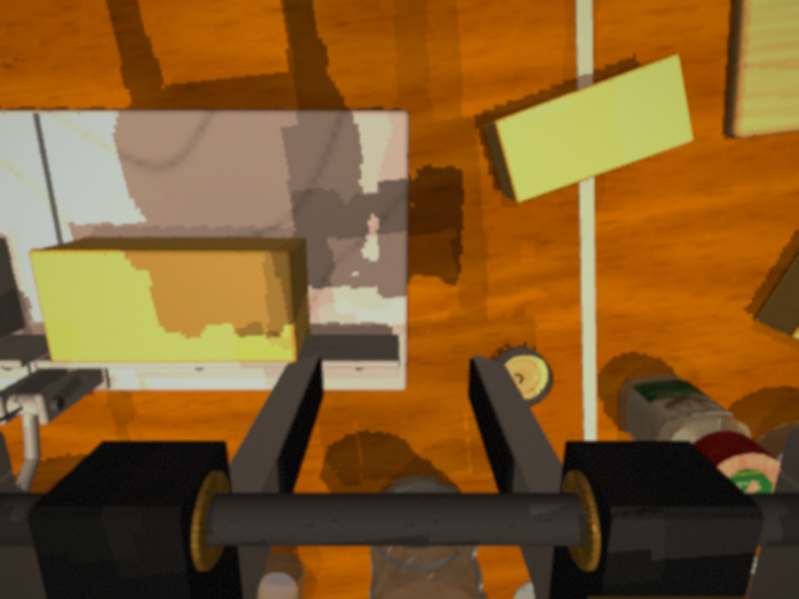

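The cheese lies along the fence: its top far edge (50,360)–(297,360) meets the fence strip, and its open end is at x≈305. I'll push that end toward the stop next.

Call:
servo_tool(
  commands=[
    [0,[11,-10,20],0],
    [0,[11,-15,55],0],
    [0,[11,-15,85],0],
    [0,[11,-15,96],0],
    [0,[11,-18,96],0],
    [0,[11,-21,96],0],
    [0,[11,-24,96],0],
    [0,[11,-27,96],0],
  ],
)

```text
clock: 12.15
ee_pos: [0.5806, 0.0244, 0.0372]
tool_rot: [[-0.992, 0.126, 0.004], [0.126, 0.992, -0.0], [-0.004, 0.0, -1.0]]
force: [0.7, -0.8, -0.2]
finger_gap: 0.0005
grip_force: 0.0
```

Call:
servo_tool(
  commands=[
    [0,[0,-3,0],0],
    [0,[0,-6,0],0],
    [0,[0,-9,0],0],
    [0,[0,-12,0],0],
    [0,[0,-15,0],0],
    [0,[0,-18,0],0],
    [0,[0,-21,0],0],
    [0,[0,-24,0],0],
  ],
)

```text
clock: 12.82
ee_pos: [0.5767, 0.0023, 0.0359]
tool_rot: [[-0.992, 0.127, 0.002], [0.127, 0.992, 0.002], [-0.001, 0.002, -1.0]]
force: [0.5, 5.3, 3.8]
finger_gap: 0.0004
grip_force: 2.7
```

```bash
python3 - <<'E'
from h import *
s=r.sense();print(w2s(s['ee_pos']),s['ee_pos'],s['force'],s['finger_gap'])
E
```

```text
[0.01025927 0.09237225] [0.5766579  0.00227678 0.03585148] [0.52949691 5.33886311 3.75536327] 0.00036727467958862724
```

Call:
servo_tool(
  commands=[
    [0,[-2,-3,0],0],
    [0,[-3,-6,0],0],
    [0,[-3,-9,0],0],
    [0,[-3,-12,0],0],
    [0,[-3,-15,0],0],
    [0,[-3,-18,0],0],
    [0,[-3,-21,0],0],
    [0,[-3,-24,0],0],
  ],
)

```text
clock: 13.48
ee_pos: [0.5741, -0.0196, 0.0357]
tool_rot: [[-0.992, 0.128, -0.003], [0.128, 0.992, 0.006], [0.004, 0.006, -1.0]]
force: [-2.9, 11.2, 7.8]
finger_gap: 0.0004
grip_force: 5.1
```

Call:
servo_tool(
  commands=[
    [0,[0,-1,0],0],
    [0,[0,-2,0],0],
    [0,[0,-3,0],0],
    [0,[0,-4,0],0],
  ],
)

```text
clock: 13.82
ee_pos: [0.5736, -0.0235, 0.0357]
tool_rot: [[-0.992, 0.128, -0.003], [0.128, 0.992, 0.006], [0.004, 0.006, -1.0]]
force: [-2.9, 10.6, 7.5]
finger_gap: 0.0007
grip_force: 5.1
```

```bash
python3 - <<'E'
from h import *
s=r.sense();print(w2s(s['ee_pos']),s['ee_pos'],s['force'],s['finger_gap'])
E
```

```text
[0.01035698 0.06641503] [ 0.57363051 -0.02350348  0.03570889] [-2.94130053 10.62761746  7.52086211] 0.000727619856907267
```

Call:
servo_tool(
  commands=[
    [0,[0,4,0],0],
    [0,[1,5,-4],0],
    [0,[1,5,-4],0],
    [0,[1,3,-4],0],
  ],
)

```text
clock: 14.15
ee_pos: [0.5752, -0.0242, 0.0394]
tool_rot: [[-0.992, 0.126, 0.001], [0.126, 0.992, -0.0], [-0.001, -0.0, -1.0]]
force: [-0.3, 5.4, 2.4]
finger_gap: 0.0005
grip_force: 2.8
```

Call:
servo_tool(
  commands=[
    [0,[0,-1.5,-0.3],0],
    [0,[0,-3,-0.6],0],
    [0,[0,-4,-1],0],
    [0,[0,-5,-1.3],0],
  ],
)

```text
clock: 14.48
ee_pos: [0.574, -0.0291, 0.0402]
tool_rot: [[-0.992, 0.127, -0.001], [0.127, 0.992, 0.0], [0.001, 0.0, -1.0]]
force: [0.2, 1.7, -1.7]
finger_gap: 0.0007
grip_force: 0.9
```

```bash
python3 - <<'E'
from h import *
s=r.sense();print(w2s(s['ee_pos']),s['ee_pos'],s['force'],s['finger_gap'])
E
```

```text
[0.01138512 0.06091576] [ 0.57398925 -0.02908653  0.04017394] [ 0.2222196  1.722443  -1.715275 ] 0.0007047579617258785
```

Call:
servo_tool(
  commands=[
    [0,[0,-0.7,0],0],
    [0,[0,-1.4,-0.1],0],
    [0,[0,-2,-0.2],0],
  ],
)

```text
clock: 14.73
ee_pos: [0.5742, -0.0302, 0.0406]
tool_rot: [[-0.992, 0.127, 0.0], [0.127, 0.992, 0.002], [-0.0, 0.002, -1.0]]
force: [1.1, 5.5, -2.1]
finger_gap: 0.0009
grip_force: 2.9
```

Call:
servo_tool(
  commands=[
    [0,[0,-0.7,-0.1],0],
    [0,[0,-1.4,-0.3],0],
    [0,[0,-2,-0.5],0],
  ],
)

```text
clock: 14.98
ee_pos: [0.5743, -0.0302, 0.0411]
tool_rot: [[-0.992, 0.128, 0.001], [0.128, 0.992, 0.005], [-0.0, 0.005, -1.0]]
force: [2.4, 9.7, -2.4]
finger_gap: 0.0005
grip_force: 5.4
```

Call:
servo_tool(
  commands=[
    [0,[0,8,0],0],
    [0,[0,12,-20],0],
    [0,[0,12,-60],0],
    [0.6,[20,8,-90],0],
    [1,[45,-20,-110],0],
    [1,[70,-50,-110],0],
    [1,[76,-70,-110],0],
    [1,[76,-70,-110],0],
  ],
)

```text
clock: 15.65
ee_pos: [0.4874, -0.0961, 0.1523]
tool_rot: [[-0.992, 0.129, 0.0], [0.129, 0.992, -0.004], [-0.001, -0.004, -1.0]]
force: [0.5, -0.2, -0.5]
finger_gap: 0.0303
grip_force: 0.0
```

```bash
python3 - <<'E'
from h import *
import pickle
s=r.sense();R=s['tool_rot'];print(w2s(s['ee_pos']),s['ee_pos'],s['force'],np.degrees(np.arctan2(R[1][1],R[0][1])))
W,w=cam('wrist');T,t=cam('top');S,sc=cam('scene')
pickle.dump((W,w,T,t,S,sc),open('c5.pkl','wb'))
save('pics/w5.png',W,1.56)
E
```

```text
[-0.06652508 -0.01605112] [ 0.48738127 -0.09611604  0.15234467] [ 0.51829898 -0.2271562  -0.48028889] 82.60445611283482
```

View pics/w5.png

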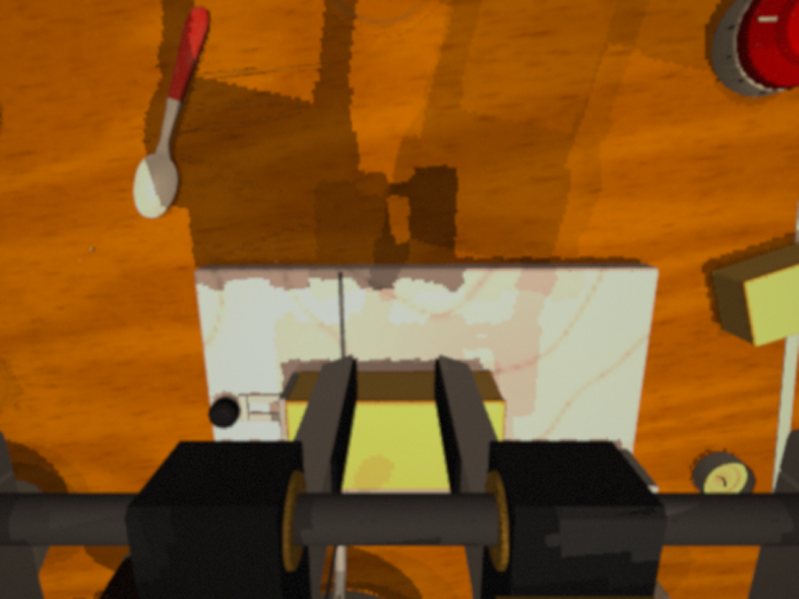

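The cheese looks square: its near top edge (288,402)–(504,402) is parallel to the marble edge, and its end is at the stop plate (x≈285). I'll settle it lightly against the fence again.

Call:
servo_tool(
  commands=[
    [1,[0,6,0],0],
    [1,[0,6,20],0],
    [1,[0,6,50],0],
    [1,[0,6,85],0],
    [1,[-5,6,108],0],
    [1,[-18,6,108],0],
    [1,[-30,6,108],0],
    [1,[-38,6,108],0],
  ],
)

```text
clock: 16.47
ee_pos: [0.5295, -0.0904, 0.0421]
tool_rot: [[-0.992, 0.125, -0.001], [0.125, 0.992, 0.0], [0.001, 0.0, -1.0]]
force: [-0.4, -0.0, 0.7]
finger_gap: 0.0934
grip_force: 0.0
```

Call:
servo_tool(
  commands=[
    [1,[-2,0,0],0],
    [1,[-4,0,0],0],
    [1,[-5,0,-0.2],0],
    [1,[-6,0,-0.4],0],
    [1,[-6,0,-0.5],0],
  ],
)

```text
clock: 16.88
ee_pos: [0.5312, -0.0912, 0.043]
tool_rot: [[-0.992, 0.126, -0.005], [0.126, 0.992, 0.002], [0.005, 0.001, -1.0]]
force: [-4.8, 2.6, -3.1]
finger_gap: 0.0939
grip_force: 2.4
```

```bash
python3 - <<'E'
from h import *
s=r.sense();print(w2s(s['ee_pos']),s['ee_pos'],s['force'],s['torque'])
E
```

```text
[-0.02361301 -0.00588953] [ 0.53120446 -0.09119351  0.04299123] [-4.82930538  2.64191418 -3.0980064 ] [0.36817596 0.68656894 0.26365522]
```

Call:
servo_tool(
  commands=[
    [1,[-1,0,0],0],
    [1,[-2,0,0],0],
    [1,[-2,0,0],0],
  ],
)

```text
clock: 17.13
ee_pos: [0.5312, -0.0912, 0.0429]
tool_rot: [[-0.992, 0.126, -0.009], [0.126, 0.992, 0.002], [0.009, 0.001, -1.0]]
force: [-7.6, 3.1, -0.8]
finger_gap: 0.0941
grip_force: 4.1
```

Call:
servo_tool(
  commands=[
    [1,[6,0,0],0],
    [1,[25,0,-5],0],
    [0,[38,30,-45],0],
    [0,[30,62,-85],0],
    [0,[10,85,-95],0],
    [0,[-15,85,-95],0],
    [0,[-35,85,-80],0],
    [0,[-35,85,-45],0],
  ],
)

```text
clock: 17.8
ee_pos: [0.593, -0.0138, 0.095]
tool_rot: [[-0.992, 0.126, 0.024], [0.126, 0.992, -0.003], [-0.024, -0.0, -1.0]]
force: [1.8, -0.7, -0.7]
finger_gap: 0.0572
grip_force: 0.0
```

```bash
python3 - <<'E'
from h import *
s=r.sense();print(w2s(s['ee_pos']),s['ee_pos'],s['force'],s['finger_gap']); p=s2w((.013,.066));print(mv([p[0],p[1],.041]))
E
```

```text
[0.02845596 0.07842646] [ 0.59304368 -0.0137579   0.0950252 ] [ 1.76174591 -0.72634073 -0.7499848 ] 0.05715959697460465
[ 16.7 -12.5  53.6]
```

Call:
servo_tool(
  commands=[
    [0,[14,-5,0],0],
    [0,[14,-5,0],0],
    [0,[14,-5,0],0],
    [0,[14,-5,0],0],
    [0,[14,-5,0],0],
    [0,[14,-5,25],0],
    [0,[14,-5,50],0],
    [0,[14,-5,53],0],
  ],
)

```text
clock: 18.47
ee_pos: [0.5652, -0.0157, 0.0334]
tool_rot: [[-0.992, 0.126, -0.004], [0.126, 0.992, 0.001], [0.004, 0.0, -1.0]]
force: [-0.2, -0.6, 0.2]
finger_gap: 0.0044
grip_force: 0.0
```

```bash
python3 - <<'E'
from h import *
s=r.sense();print(w2s(s['ee_pos']),s['ee_pos'],s['force'],s['finger_gap'])
E
```

```text
[0.00106385 0.07317426] [ 0.56521853 -0.01567481  0.03342165] [-0.20498092 -0.5661934   0.16053227] 0.004414123808348447
```

Call:
servo_tool(
  commands=[
    [0,[-12,0,-6],0],
    [0,[-12,-4,-6],0],
    [0,[-12,-7,-6],0],
    [0,[-12,-9,-6],0],
    [0,[-12,-11,-6],0],
    [0,[-12,-12,-6],0],
    [0,[-12,-13,-6],0],
    [0,[-12,-13,-6],0],
  ],
)

```text
clock: 19.13
ee_pos: [0.5769, -0.0301, 0.0419]
tool_rot: [[-0.992, 0.127, 0.0], [0.127, 0.992, 0.0], [-0.0, 0.0, -1.0]]
force: [0.3, 1.3, 0.7]
finger_gap: 0.0
grip_force: 0.4
```

Call:
servo_tool(
  commands=[
    [0,[0,-0.7,-0.1],0],
    [0,[0,-1.4,-0.3],0],
    [0,[0,-1.4,-0.3],0],
  ],
)

```text
clock: 19.38
ee_pos: [0.5769, -0.0304, 0.0419]
tool_rot: [[-0.992, 0.127, -0.0], [0.127, 0.992, 0.002], [0.0, 0.002, -1.0]]
force: [0.1, 5.2, 0.9]
finger_gap: 0.0002
grip_force: 2.6
```

```bash
python3 - <<'E'
from h import *
s=r.sense();print(w2s(s['ee_pos']),s['ee_pos'],s['force'],s['finger_gap'])
E
```

```text
[0.01438875 0.05995173] [ 0.57685501 -0.03040508  0.04190555] [0.11564379 5.19462743 0.90727293] 0.00022247095669824068
```

Call:
servo_tool(
  commands=[
    [0,[0,-0.7,-0.1],0],
    [0,[0,-1.3,-0.2],0],
    [0,[0,-1.3,-0.2],0],
  ],
)

```text
clock: 19.63
ee_pos: [0.5769, -0.0304, 0.042]
tool_rot: [[-0.992, 0.128, 0.0], [0.128, 0.992, 0.004], [0.0, 0.004, -1.0]]
force: [1.5, 7.4, 0.2]
finger_gap: 0.0004
grip_force: 4.2
```

Call:
servo_tool(
  commands=[
    [0,[0,8,0],0],
    [0,[2,15,-20],0],
    [0,[5,15,-60],0],
    [0,[30,15,-100],0],
    [0,[70,15,-140],0],
    [0.3,[110,10,-180],0],
    [0.5,[120,0,-220],0],
    [0.5,[120,0,-230],0],
  ],
)

```text
clock: 20.3
ee_pos: [0.4548, -0.018, 0.2728]
tool_rot: [[-0.992, 0.126, -0.003], [0.126, 0.992, -0.002], [0.002, -0.002, -1.0]]
force: [0.8, -0.3, 0.7]
finger_gap: 0.0171
grip_force: 0.0
```

```bash
python3 - <<'E'
from h import *
import pickle
s=r.sense();R=s['tool_rot'];print(w2s(s['ee_pos']),s['ee_pos'],s['force'],np.degrees(np.arctan2(R[1][1],R[0][1])))
W,w=cam('wrist');T,t=cam('top');S,sc=cam('scene')
pickle.dump((W,w,T,t,S,sc),open('c6.pkl','wb'))
o=np.zeros((600,800,3),np.uint8)
a=cv2.resize(T[145:220,270:345],(350,350),interpolation=cv2.INTER_CUBIC);b=cv2.resize(S[110:230,260:380],(440,440),interpolation=cv2.INTER_CUBIC)
o[:350,:350]=a;o[:440,355:795]=b
c=cv2.resize(W,(330,248));o[352:600,:330]=c
cv2.imwrite('pics/st6.png',o[:,:,::-1])
for d in(0,1.45,1.57,1.7):
    L=[.068-.192*np.cos(d),-.055];p=[*s2w(L),.071+.192*np.sin(d)];print(d,np.round(p,3),(proj(t,p)-[270,145])*350/75,(proj(sc,p)-[260,110])*440/120+[355,0],proj(w,p)*330/512+[0,352])
E
```

```text
[-0.10825571  0.05755852] [ 0.45481416 -0.01801861  0.27275921] [ 0.7957833  -0.2953822   0.65943013] 82.7737595378991
0 [ 0.426 -0.128  0.071] [160.99156101 335.57139369] [553.72086851 345.35837094] [103.71178173 456.8789333 ]
1.45 [ 0.593 -0.148  0.262] [207.84377387 102.68571604] [526.72799066  80.1382532 ] [ 70.9533832  621.23299581]
1.57 [ 0.616 -0.151  0.263] [210.68707251  71.67396207] [521.0137177  68.01161  ] [ 72.85686276 636.70269879]
1.7 [ 0.641 -0.154  0.261] [213.20800391  38.8069845 ] [514.73037993  58.12270738] [ 75.86461401 650.12396276]
```

View pics/st6.png

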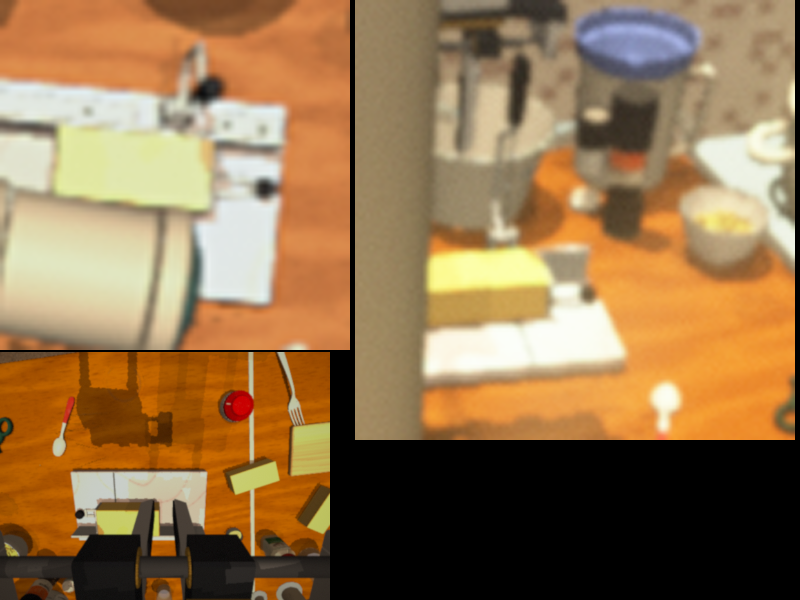

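The composite shows the cheese tight in the corner: in the top crop its end meets the stop plate at (212,175) and its far side meets the fence. The black grip is upright, at (209,88) in the top crop and from (521,55) to (514,122) in the scene crop. I'll get the grip angle from the dark pixels.

```bash
python3 - <<'E'
from h import *
import pickle
W,w,T,t,S,sc=pickle.load(open('c6.pkl','rb'))
def blob(I,u0,u1,v0,v1,th):
    g=I[v0:v1,u0:u1].max(2).astype(int);m=g<th;v,u=np.nonzero(m);print(len(u),u.min()+u0,u.max()+u0,v.min()+v0,v.max()+v0);return np.array([u.mean()+u0,v.mean()+v0])
bs=blob(S,300,309,124,146,75);bt=blob(T,311,319,159,169,80)
p,e=tri((sc,*bs),(t,*bt));print(bs,bt,p,e,w2s(p)*1e3, 'ang',np.arctan2(p[2]-.071,.068-w2s(p)[0]),'rad',np.hypot(p[2]-.071,.068-w2s(p)[0]))
for d in np.arange(1.4,1.75,.05):
    L=[.068-.176*np.cos(d),-.055];q=[*s2w(L),.071+.176*np.sin(d)];print(round(d,2),proj(sc,q).round(1),proj(t,q).round(1))
E
```

```text
49 303 306 126 142
20 311 316 162 166
[304.20408163 133.26530612] [314.05 164.  ] [ 0.60608739 -0.1464662   0.25003565] [np.float64(0.5948170762960933), np.float64(0.6047621172971211)] [ 57.37846067 -51.74696973] ang 1.51153938977548 rad 0.17935044343729956
1.4 [306.9 137.2] [313.7 169.6]
1.45 [306.3 135.7] [314.  167.1]
1.5 [305.7 134.3] [314.2 164.6]
1.55 [305.1 133.1] [314.5 162. ]
1.6 [304.6 132. ] [314.7 159.6]
1.65 [304. 131.] [314.9 157.1]
1.7 [303.4 130.1] [315.  154.7]
1.75 [302.8 129.4] [315.2 152.3]
```

```bash
python3 - <<'E'
from h import *
for x in(-.03,.0583):
    p=s2w((x,-.053));print(mv([p[0],p[1],.244]))
print(r.sense()['ee_pos'])
E
```

```text
[ -74.7 -109.8   32.1]
[-163.  -109.2   32.8]
[ 0.45877801 -0.01872968  0.27527453]
```

Call:
servo_tool(
  commands=[
    [1,[-5,-35,10],0],
    [1,[-25,-70,25],0],
    [1,[-45,-98,32],0],
    [1,[-60,-109,32],0],
    [1,[-74,-109.5,32],0],
    [1,[-74,-109.5,32],0],
    [1,[-74,-109.5,32],0],
  ],
)

```text
clock: 21.03
ee_pos: [0.517, -0.1358, 0.2377]
tool_rot: [[-0.992, 0.126, -0.004], [0.126, 0.992, 0.001], [0.004, 0.0, -1.0]]
force: [0.0, -0.1, -0.5]
finger_gap: 0.0753
grip_force: 0.0
```

```bash
python3 - <<'E'
from h import *
p=s2w((.0583,-.053));print(mv([p[0],p[1],.244]));s=r.sense();print(w2s(s['ee_pos']),s['finger_gap'],s['force'],s['qpos'])
W,w=cam('wrist');save('pics/w7.png',W,1.56)
E
```

```text
[-90.6  -0.5  -6.7]
[-0.03234191 -0.05190165] 0.07526094787126957 [ 0.02649837 -0.12323266 -0.49450602] [-2.21511254e+01  1.14775335e+01  8.75768308e+01 -3.86674295e-02
  8.11796492e+01 -1.04884023e+02]
```

View pics/w7.png

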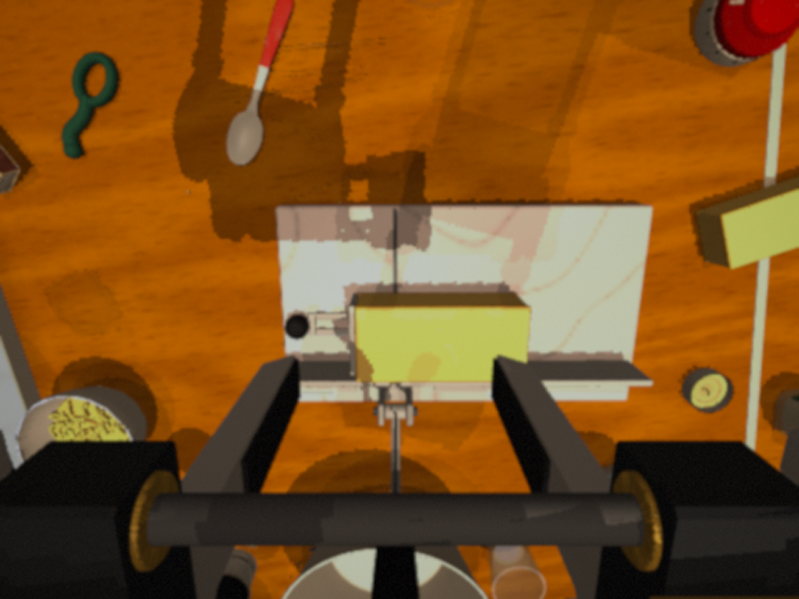

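The view confirms the cheese is flush in the corner, with its far edge on the fence and its left end on the stop plate at (352,340). The bow stem at x≈396 is centred between the fingers, so I'll go in and grip.

Call:
servo_tool(
  commands=[
    [1,[-35,0,-7],0],
    [1,[-65,0,-7],0],
    [1,[-85,0,-7],0],
    [1,[-91,0,-7],0],
    [1,[-91,0,-7],0],
    [0.4,[-91,0,-7],0],
    [0,[-91,0,-7],0],
    [0,[-91,0,-7],0],
  ],
  force=6,
)

```text
clock: 21.75
ee_pos: [0.6063, -0.1469, 0.2472]
tool_rot: [[-0.992, 0.126, -0.0], [0.126, 0.992, -0.0], [0.0, -0.0, -1.0]]
force: [0.1, -0.4, -0.0]
finger_gap: 0.0773
grip_force: 0.0
```

Call:
servo_tool(
  commands=[
    [0,[0,0,0],0],
    [0,[0,0,0],0],
    [0,[0,0,0],0],
    [0,[0,0,0],0],
    [0,[0,0,0],0],
    [0,[0,0,0],0],
  ],
)

```text
clock: 22.25
ee_pos: [0.6077, -0.1473, 0.2468]
tool_rot: [[-0.992, 0.126, 0.0], [0.126, 0.992, -0.0], [-0.0, -0.0, -1.0]]
force: [-0.7, 0.7, -0.0]
finger_gap: 0.0374
grip_force: 0.0
```

```bash
python3 - <<'E'
from h import *
s=r.sense();x=w2s(s['ee_pos']);print(x,s['ee_pos'],s['finger_gap'],s['force'])
g=np.array([x[0],s['ee_pos'][2]+.019]);
R=np.hypot(.068-g[0],g[1]-.071);a0=np.arctan2(g[1]-.071,.068-g[0]);print(R,a0)
# arc steps relative in tool axes (x=-xs, z down)
for a in np.arange(a0,-.001,-a0/10):
    q=np.array([.068-R*np.cos(a),.071+R*np.sin(a)]);d=(q-g)*1e3;print(round(a,2),[round(-d[0],1),0,round(-d[1],1)])
E
```

```text
[ 0.05908936 -0.05234452] [ 0.60771392 -0.14726534  0.24678557] 0.0373994457891992 [-0.69956335  0.67444017 -0.04685643]
0.19498928029324178 1.5250822855241764
1.53 [np.float64(0.0), 0, np.float64(-0.0)]
1.37 [np.float64(29.5), 0, np.float64(3.6)]
1.22 [np.float64(58.1), 0, np.float64(11.7)]
1.07 [np.float64(85.1), 0, np.float64(24.0)]
0.92 [np.float64(110.0), 0, np.float64(40.2)]
0.76 [np.float64(132.1), 0, np.float64(60.1)]
0.61 [np.float64(150.9), 0, np.float64(83.1)]
0.46 [np.float64(166.0), 0, np.float64(108.7)]
0.31 [np.float64(177.1), 0, np.float64(136.2)]
0.15 [np.float64(183.8), 0, np.float64(165.2)]
-0.0 [np.float64(186.1), 0, np.float64(194.8)]
```

Closing further.

Call:
servo_tool(
  commands=[
    [0,[0,0,0],0],
    [0,[0,0,0],0],
    [0,[0,0,0],0],
    [0,[0,0,0],0],
    [0,[0,0,0],0],
  ],
  force=6,
)

```text
clock: 22.67
ee_pos: [0.6077, -0.1476, 0.2467]
tool_rot: [[-0.992, 0.126, -0.0], [0.126, 0.992, -0.001], [-0.0, -0.001, -1.0]]
force: [-0.2, -0.9, -0.2]
finger_gap: 0.0194
grip_force: 6.0
```

Call:
servo_tool(
  commands=[
    [0,[7,0,0.6],0],
    [0,[14.5,0,1.5],0],
    [0,[22,0,2.5],0],
    [0,[29.5,0,3.6],0],
    [0,[37,0,5.3],0],
    [0,[44,0,7.1],0],
    [0,[51,0,9.3],0],
    [0,[58,0,11.7],0],
  ],
)

```text
clock: 23.33
ee_pos: [0.5497, -0.1402, 0.2346]
tool_rot: [[-0.992, 0.126, 0.0], [0.126, 0.992, -0.001], [-0.001, -0.001, -1.0]]
force: [2.6, -3.2, -5.2]
finger_gap: 0.0197
grip_force: 6.0
```

```bash
cat > arc.py <<'E'
from h import *
s=r.sense();x=w2s(s['ee_pos']);print(x,s['ee_pos'],s['finger_gap'],s['grip_force'],s['force'])
g=np.array([x[0],s['ee_pos'][2]+.019]);
R=np.hypot(.068-g[0],g[1]-.071);a0=np.arctan2(g[1]-.071,.068-g[0]);print(R,a0)
for k in range(1,9):
    a=a0-.065*k
    q=np.array([.068-R*np.cos(a),.071+R*np.sin(a)]);d=(q-g)*1e3;print(round(a,3),[float(round(-d[0],1)),0,float(round(-d[1],1))])
E
python3 arc.py
```

```text
[ 0.00063003 -0.05235628] [ 0.5496782  -0.14024048  0.23461163] 0.019701485411540876 5.999796912074089 [ 2.61316169 -3.21293355 -5.19139886]
0.19464254446869883 1.217362425980168
1.152 [11.7, 0, 4.8]
1.087 [23.1, 0, 10.3]
1.022 [34.1, 0, 16.5]
0.957 [44.7, 0, 23.5]
0.892 [54.8, 0, 31.1]
0.827 [64.4, 0, 39.3]
0.762 [73.4, 0, 48.2]
0.697 [81.8, 0, 57.6]
```

Call:
servo_tool(
  commands=[
    [0,[12,0,5.5],0],
    [0,[23,0,11.5],0],
    [0,[34,0,18],0],
    [0,[44.5,0,25],0],
    [0,[54.5,0,32.5],0],
    [0,[64,0,40.5],0],
    [0,[73,0,49],0],
    [0,[81,0,58.5],0],
  ],
)

```text
clock: 24.0
ee_pos: [0.4708, -0.1304, 0.1773]
tool_rot: [[-0.992, 0.126, 0.005], [0.126, 0.992, -0.002], [-0.005, -0.002, -1.0]]
force: [4.2, -3.5, -3.2]
finger_gap: 0.0195
grip_force: 6.0
```

```bash
python3 arc.py
```

```text
[-0.07884893 -0.05205345] [ 0.47081355 -0.13037324  0.17731837] 0.0195313569103072 5.99990192335099 [ 4.15725787 -3.53516876 -3.18829985]
0.19305258810822354 0.7064547871154724
0.641 [7.8, 0, 9.8]
0.576 [15.0, 0, 20.1]
0.511 [21.5, 0, 30.8]
0.446 [27.3, 0, 42.0]
0.381 [32.3, 0, 53.5]
0.316 [36.6, 0, 65.2]
0.251 [40.1, 0, 77.3]
0.186 [42.9, 0, 89.5]
```

Call:
servo_tool(
  commands=[
    [0,[7,-0.5,10],0],
    [0,[14,-1,20],0],
    [0,[20,-1.5,30.5],0],
    [0,[26,-2,41.5],0],
    [0,[31,-2,53],0],
    [0,[35,-2,65],0],
    [0,[38.5,-2,77],0],
    [0,[41,-2,89],0],
  ],
)

```text
clock: 24.67
ee_pos: [0.4313, -0.1256, 0.0886]
tool_rot: [[-0.992, 0.128, 0.007], [0.128, 0.992, 0.001], [-0.007, 0.002, -1.0]]
force: [6.2, 1.2, -0.5]
finger_gap: 0.0195
grip_force: 6.0
```

```bash
sed -i 's/.065\*k/.02*k/' arc.py; python3 arc.py
```

```text
[-0.11862716 -0.05203097] [ 0.43132723 -0.12556296  0.08856858] 0.01945438204342335 6.000022598309442 [ 6.21063455  1.150866   -0.52296621]
0.19017612139477125 0.193493099864346
0.173 [0.7, 0, 3.7]
0.153 [1.3, 0, 7.5]
0.133 [1.9, 0, 11.3]
0.113 [2.3, 0, 15.0]
0.093 [2.7, 0, 18.8]
0.073 [3.0, 0, 22.6]
0.053 [3.3, 0, 26.4]
0.033 [3.4, 0, 30.2]
```

Call:
servo_tool(
  commands=[
    [0,[0,0,6],0],
    [0,[-0.5,0,12],0],
    [0,[-0.5,0,17],0],
    [0,[-0.5,0,22],0],
    [0,[-0.5,0,26],0],
    [0,[-0.5,0,28],0],
    [0,[-0.5,0,28],0],
  ],
)

```text
clock: 25.25
ee_pos: [0.429, -0.1254, 0.0597]
tool_rot: [[-0.992, 0.127, -0.001], [0.127, 0.992, 0.002], [0.001, 0.002, -1.0]]
force: [1.5, 4.2, 4.5]
finger_gap: 0.0193
grip_force: 6.0
```

Call:
servo_tool(
  commands=[
    [0,[0,0,1],0],
    [0,[0,0,2],0],
    [0,[0,0,3],0],
    [0,[0,0,3],0],
  ],
)

```text
clock: 25.58
ee_pos: [0.429, -0.1254, 0.0571]
tool_rot: [[-0.992, 0.127, -0.001], [0.127, 0.992, 0.002], [0.001, 0.002, -1.0]]
force: [0.2, 5.7, 7.4]
finger_gap: 0.0192
grip_force: 6.0
```

```bash
python3 arc.py|head -2
```

```text
[-0.12093202 -0.05213364] [ 0.42902676 -0.12538746  0.05713679] 0.019234892743888017 6.000451408617664 [0.23828853 5.70570411 7.36304014]
0.18900183769273826 0.027181892378730976
```

Call:
servo_tool(
  commands=[
    [0,[0,-1,1],0],
    [0,[0,-2,2],0],
    [0,[0,-2,3],0],
    [0,[0,-2,3],0],
  ],
)

```text
clock: 25.92
ee_pos: [0.4286, -0.1254, 0.054]
tool_rot: [[-0.992, 0.129, -0.001], [0.129, 0.992, 0.006], [0.001, 0.006, -1.0]]
force: [2.9, 10.7, 7.4]
finger_gap: 0.0192
grip_force: 6.0
```

```bash
python3 - <<'E'
from h import *
import pickle
s=r.sense();print(s['ee_pos'],s['force'],s['torque'])
W,w=cam('wrist');S,sc=cam('scene');T,t=cam('top');pickle.dump((W,w,T,t,S,sc),open('c8.pkl','wb'))
o=np.zeros((600,800,3),np.uint8)
o[:384,:512]=W;o[384:600,:288]=cv2.resize(S[165:245,270:377],(288,216),interpolation=cv2.INTER_CUBIC);o[384:600,300:588]=cv2.resize(T[145:225,250:357],(288,216),interpolation=cv2.INTER_CUBIC)
cv2.imwrite('pics/c8.png',o[:,:,::-1])
E
```

```text
[ 0.42859706 -0.12542411  0.05396231] [ 2.92096762 10.66636007  7.35842443] [ 2.01316229 -0.53088796 -0.00587513]
```

Call:
servo_tool(
  commands=[
    [0.05,[0,3,-2],0],
    [0.4,[0,3,-2],0],
    [0.4,[0,3,-2],0],
    [0.4,[0,3,-2],0],
    [0.4,[0,3,-2],0],
    [0.4,[0,3,-20],0],
    [0,[0,3,-50],0],
    [0,[0,3,-60],0],
  ],
  force=6,
)

```text
clock: 26.73
ee_pos: [0.4309, -0.1265, 0.116]
tool_rot: [[-0.992, 0.126, 0.003], [0.126, 0.992, -0.002], [-0.003, -0.002, -1.0]]
force: [0.5, -0.4, 0.6]
finger_gap: 0.0273
grip_force: 0.0
```

Call:
servo_tool(
  commands=[
    [0,[0,0,0],0],
    [0,[0,0,0],0],
    [0,[0,0,0],0],
    [0,[0,0,0],0],
    [0,[0,0,15],0],
    [0,[0,0,22],0],
    [0,[0,0,22],0],
  ],
)

```text
clock: 27.32
ee_pos: [0.4276, -0.1247, 0.0894]
tool_rot: [[-0.992, 0.126, -0.005], [0.126, 0.992, 0.002], [0.005, 0.002, -1.0]]
force: [-0.6, 0.7, -0.2]
finger_gap: 0.0004
grip_force: 0.0
```

```bash
python3 - <<'E'
from h import *
s=r.sense();print(w2s(s['ee_pos']),s['ee_pos'],s['force'],s['finger_gap'])
E
```

```text
[-0.12246206 -0.05162544] [ 0.42756902 -0.12469879  0.08936401] [-0.62358987  0.72196132 -0.17131113] 0.0004459721604952179
```

Call:
servo_tool(
  commands=[
    [0,[0,0,2],0],
    [0,[0,0,4],0],
    [0,[0,0,5],0],
    [0,[0,0,5],0],
  ],
)

```text
clock: 27.65
ee_pos: [0.4296, -0.1256, 0.0866]
tool_rot: [[-0.992, 0.126, 0.0], [0.126, 0.992, -0.0], [-0.0, -0.0, -1.0]]
force: [0.6, 0.3, -0.4]
finger_gap: 0.0003
grip_force: 0.0
```

Call:
servo_tool(
  commands=[
    [0,[0,0,1],0],
    [0,[0,0,2],0],
    [0,[0,0,2],0],
  ],
)

```text
clock: 27.9
ee_pos: [0.4295, -0.1256, 0.0846]
tool_rot: [[-0.992, 0.126, 0.0], [0.126, 0.992, -0.0], [-0.0, -0.0, -1.0]]
force: [-0.5, 0.0, 0.3]
finger_gap: 0.0005
grip_force: 0.0
```

Call:
servo_tool(
  commands=[
    [0,[0,0,1],0],
    [0,[0,0,1.5],0],
    [0,[0,0,1.5],0],
  ],
)

```text
clock: 28.15
ee_pos: [0.4295, -0.1255, 0.083]
tool_rot: [[-0.992, 0.126, -0.0], [0.126, 0.992, -0.0], [0.0, -0.0, -1.0]]
force: [0.2, 0.1, -0.3]
finger_gap: 0.0007
grip_force: 0.0
```

Call:
servo_tool(
  commands=[
    [0,[0,0,1],0],
    [0,[0,0,1.5],0],
    [0,[0,0,1.5],0],
  ],
)

```text
clock: 28.4
ee_pos: [0.4296, -0.1256, 0.0815]
tool_rot: [[-0.992, 0.126, 0.0], [0.126, 0.992, -0.0], [-0.0, -0.0, -1.0]]
force: [0.1, -0.6, -0.8]
finger_gap: 0.0004
grip_force: 0.1
```

Call:
servo_tool(
  commands=[
    [0,[0,0,0.7],0],
    [0,[0,0,1.2],0],
    [0,[0,0,1.2],0],
  ],
)

```text
clock: 28.65
ee_pos: [0.4296, -0.1256, 0.0805]
tool_rot: [[-0.992, 0.126, 0.0], [0.126, 0.992, -0.0], [-0.0, -0.0, -1.0]]
force: [-0.5, 0.9, 1.5]
finger_gap: 0.0002
grip_force: 1.1
```

Call:
servo_tool(
  commands=[
    [0,[0,0,0.7],0],
    [0,[0,0,1],0],
    [0,[0,0,1],0],
  ],
)

```text
clock: 28.9
ee_pos: [0.4296, -0.1256, 0.08]
tool_rot: [[-0.992, 0.126, 0.0], [0.126, 0.992, -0.0], [-0.0, -0.0, -1.0]]
force: [-1.9, 0.9, 6.0]
finger_gap: 0.0003
grip_force: 3.2
```

Call:
servo_tool(
  commands=[
    [0,[0,0,-10],0],
    [0,[0,0,-40],0],
    [0,[0,0,-80],0],
    [0,[40,0,-120],0],
    [0,[80,0,-140],0],
    [0,[80,0,-140],0],
    [0,[80,0,-140],0],
  ],
)

```text
clock: 29.48
ee_pos: [0.3485, -0.1152, 0.2215]
tool_rot: [[-0.992, 0.127, 0.003], [0.127, 0.992, -0.002], [-0.003, -0.002, -1.0]]
force: [0.2, -0.1, -0.1]
finger_gap: 0.0009
grip_force: 0.0
```

```bash
python3 - <<'E'
from h import *
import pickle
def f(S):
    h=cv2.cvtColor(S,cv2.COLOR_RGB2HSV)[195:240,275:330].astype(int);m=(h[...,0]>20)&(h[...,0]<35)&(h[...,1]>70)&(h[...,2]>110);v,u=np.nonzero(m);return m.sum(),u.max()+275,v.min()+195,v.max()+195,v.mean()
for n in('c6','c8'):print(f(pickle.load(open(n+'.pkl','rb'))[4]))
S,sc=cam('scene');print(f(S));s=r.sense();print(s['force'],s['ee_pos'],s['clock'])
# dark grip location, expected level
p=[*s2w((-.108,-.055)),.071];q=proj(sc,p);print(q)
g=S[int(q[1])-12:int(q[1])+13,int(q[0])-14:int(q[0])+15].max(2);v,u=np.nonzero(g<70);print(len(u),u.mean()+int(q[0])-14,v.mean()+int(q[1])-12)
E
```

```text
(np.int64(5), np.int64(278), np.int64(195), np.int64(208), np.float64(5.6))
(np.int64(4), np.int64(280), np.int64(207), np.int64(210), np.float64(13.5))
(np.int64(13), np.int64(329), np.int64(197), np.int64(209), np.float64(7.846153846153846))
[ 0.72394042 -0.32098163  0.22184486] [ 0.34987658 -0.11550962  0.22037893] 29.5333
[313.00077956 201.43305829]
0 nan nan<stdin>:9: RuntimeWarning: Mean of empty slice.
  ret = ret.dtype.type(ret / rcount)
```

```bash
python3 - <<'E'
from h import *
import pickle
T0=pickle.load(open('c6.pkl','rb'))[2];T,t=cam('top')
h=lambda I:I[168:192,278:322].astype(int)
for I in(T0,T):
    a=h(I);m=(a.min(2)>100)&(a[...,0]-a[...,2]>35)&(a[...,1]-a[...,2]>30);v,u=np.nonzero(m);print(m.sum(),u.min()+278,u.max()+278,v.min()+168,v.max()+168,u.mean()+278,v.mean()+168)
p=[*s2w((-.108,-.055)),.071];q=proj(t,p).round().astype(int);print(q,T[q[1]-8:q[1]+9,q[0]-5:q[0]+6].max(2))
E
```

```text
620 278 315 171 191 297.0048387096774 181.4790322580645
509 281 315 172 190 297.49312377210214 180.46954813359528
[305 213] [[232 230 219 161  77  33  78 169 232 236 233]
 [218 218 200 146  71  39  66 141 214 236 236]
 [154 161 149 106  55  43  53 108 175 219 227]
 [134 134 115  72  42  44  47  81 119 138 151]
 [177 173 144  78  42  48  48  83 120 134 136]
 [184 183 152  79  41  47  49  95 154 186 189]
 [180 174 141  73  41  45  51  98 160 196 200]
 [173 161 121  63  44  48  50  98 156 189 193]
 [166 152 112  58  45  47  50  93 148 182 185]
 [165 149 106  55  44  45  49  91 144 177 175]
 [165 145  95  48  45  45  51  94 147 178 179]
 [165 142  89  46  43  44  60 107 153 175 176]
 [165 139  80  40  42  42  71 131 173 180 177]
 [162 136  77  39  40  41  78 139 179 184 179]
 [164 138  79  37  39  41  81 141 179 182 172]
 [162 138  83  40  38  45  87 143 171 161 137]
 [160 142  91  47  37  53  93 138 148 111 101]]
```

The grip lies level where expected, and the cheese's stop end has not moved. Signing off.

```bash
python3 -c "
from bench import r
print(r.sign_off())"
```

```text
the job is handed in; nothing more can be done
None
```

I handed the job in at about 30 s: the cheese is flush against the fence and the portion stop, with pushes on the stop kept under 11 N, and the bow is lowered with its wire resting on the cheese. I viewed 11 pictures, one over the limit of 10.

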